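# Wedge the rocking grinder stand steady

### The arm

A 6-joint arm with a two-finger parallel gripper is mounted at the origin on the work surface. World frame = base frame: x ahead of the robot, y to its left, z up, the work surface at z = 0. Lengths are in m, angles in rad, forces in N, time in s.
With the tool pointing down it reaches from about 0.325 to 0.85 m from the base axis. Payload 4.4 kg.
Tool frame: the origin (TCP) lies between the finger pads; the fingertips stand 8 mm ahead of it and the grasp point (between the pads) lies 11 mm behind it; z points along the fingers, y is the direction in which the jaws open and shut (so a half turn about z gives the same grasp; the last joint's range is limited). The gripper opens to 94 mm and grips with 3 to 60 N. Pads are 16 mm wide; open, the fingers measure 119 mm over their backs; the gripper's body (75 mm by 177 mm) begins 78 mm behind the grasp point.
Start: joints at [-1.282, 0.207, 1.542, -0, 1.393, -0.15], TCP at [0.244, -0.521, 0.213] pointing down, gripper open.
Joint ranges: [-2.73, 2.73], [-0.86, 2.22], [0.23, 2.46], [-1.11, 4.25], [0.08, 2.63], [-2.82, 2.82]. Speed limits (rad/s): [2.79, 2.79, 3.14, 3.14, 3.14, 3.14].

### API

Orientations are given as a 3x3 rotation matrix whose columns are the frame's x, y, z axes.
In Python, from workcell import manip gives the robot as it stands.
- The arm moves only by the tool carry_out, never from a script. Its argument "targets" is a list of rows, each a list of 3 entries, a list of its own where there are three numbers: the turn, a rotation vector about the tool's x, y, z in degrees, then the shift along the tool's x, y, z in mm, then the opening, from -1 (shut) to 1 (fully open), so that 0 is half open. In form: [[[ax, ay, az], [dx, dy, dz], gripper], ...]. A call has 1 to 10 rows; each row shifts and turns the commanded pose from where the row before left it, along the tool's axes as they then stand; what a row does not reach is not made up. A row lasts 1/10 s, in which the tool goes at most 50 mm and 8.59 degrees, less where a joint would pass 70% of its speed; a pose out of reach is approached as far as the arm can. A call is refused whole if a number of a shift passes 50 or a number of a turn 8.59, either way. A call with a gripper value outside its range is refused whole. The fingers move at their own pace and stop on an object; "newtons" is the grip in N (left out, the last holds). Time passes only in rows, so rows that do not move let the fingers close. It gives the time, the measured TCP pose, the force and the opening at its end, in the units of the state.
- manip.sense(): the state, without advancing time (a new reading comes with each control period).
- manip.read_camera(name): name is "side" or "top" or "wrist"; returns the picture (420x560x3 uint8, red, green, blue); there is no depth.
- manip.camera_params(name): a dict with "K" (3x3 intrinsics, pixels), "k1" (the pictures are not rectified: a ray, as slopes to the right and down, at radius r is drawn at 1 + k1 r^2 times it, then the intrinsics apply), "R" (3x3) and "t" (3): a world point X has camera coordinates R X + t. Camera axes: x right, y down, z forward; pixel columns grow to the right and rows downward; lengths in m; the calibration is good to about 2 mm. A picture is of the moment at which its call begins: read the wrist's pose just before it. camera_params takes no time and is no camera call; for the wrist camera it gives the pose at the moment of the call.
- manip.close_job(): hands the job in, once; it reports no verdict.
The state is a dict: "time_s": time; "joints": joint angles; "joint_velocities": joint speeds; "tau": joint torques, N m; "position": TCP position; "ee_rot": TCP orientation; "force": force on the tool from outside, world axes, zero at the start; "wrist_torque": the same for the moment, N m; "opening": finger opening in m.
Only numpy, scipy, OpenCV 4.12 (cv2) and the standard library are available. Lean on these libraries where they do the work, as an engineer would, in place of code of your own. Each camera call takes 0.05 s, during which the arm holds its last target.

### The job

The grinder stand rocks on the bench because its far left foot is short and hangs clear of the top. Without picking anything up, push the loose wooden wedge thin end first under that foot until it bears snugly, with the stand still level, then press down firmly with the fingertips (about 15 N) on the stand's top corner above that foot for a moment to prove that it no longer rocks. Leave the wedge in place, don't shove the stand along the bench, and leave the other things where they are.

Things in the scene. Friction and masses are not known exactly. Their poses are not given: they have to be found in the camera images.
- stand: Loose plywood plinth with a small grey grinder and round stone wheel on it, 2.5 to 3.4 kg, level at first. Origin at bench level under the plinth's centre, z up. Plinth 200 mm (x) by 240 mm (y), 22 to 80 mm above the bench on four corner feet; the grinder stands at x -66 to 70, y -100 to 53 mm, up to 201 mm high; the +x +y corner is bare. The +x +y foot (robot's far left) is short.
- short_foot (a point): Bench-level point below the outer (+y) face of the short foot, mid-width; fixed to the stand at x 87, y 120, z 0 mm, with its axes. Feet: dark wood, 26 mm square, 22 mm high, flush with the plinth's +y and -y sides; this one is 6 to 12 mm shorter, differently each time. The wedge goes in here along the stand's -y.
- test_corner (a point): Point on the plinth's flat top, 80 mm above the bench, over the short foot, at x 80, y 100 mm of the stand, with its axes: press here. With nothing under the foot, 6 to 9 N here tips the stand onto it by 0.05 to 0.1 rad; it falls back level when released. Wedged, it stays level.
- wedge: Loose pale wooden wedge, 130 mm long (x), 50 wide (y), 0.09 kg, flat on the bench, thin end towards the stand. Origin under its centre; +x to the tip, z up. Top slopes evenly from 25 mm at the upright tail face (x -65) to 3 mm at the tip (x +65). Slides under about 1 N; bearing on the foot, the push rises: 5 N is snug, over about 10 N shoves the stand along. Friction keeps it in.
- wedge_tip (a point): Middle of the wedge's thin front edge at bench level, the wedge's axes.
- wedge_tail (a point): Centre of the wedge's upright tail face (50 mm wide, 25 mm high), 12 mm above the bench, the wedge's axes: push here.
- offcut: Bystander: straight square-ended pale wooden block 110 x 45 x 24 mm beside the wedge, not a wedge. Origin under its centre.
- stone: Bystander: sharpening stone on a dark wooden base, 190 x 70 x 34 mm. Origin under its centre.
- oil: Bystander: amber oil bottle, 42 mm across, 110 mm tall. Origin under its centre.
- chisel: Bystander: chisel lying along its x, 235 mm long, 28 mm high. Origin under its middle.
- mug: Bystander: white mug, 80 mm across, 90 mm tall. Origin under its centre.
- brush: Bystander: bench brush lying along its x, 200 mm long. Origin under its middle.
There are look-alikes about, which are no part of the job. Leave any blue, orange or red look-alike of the wedge alone.

How it is judged:
By the outcome, as a careful person would: the job done as asked, in the order asked, and still so for the second after the job is handed in, with the robot touching nothing.
It also fails if it takes over 58 s, if anything falls off the work surface, if the arm or the gripper's body presses on something with over 40 N, if the wrist force passes 120 N, or if a joint passes its speed limit or range.

## Working session

There is one attempt and no reset: what is moved stays moved. The work goes in short steps, Python scripts to look and compute and a tool call to move; the robot and the scene stay as the last step left them, time stands still between calls to the robot, and variables do not carry over. Pictures are saved under pics/ and viewed, and the job is handed in when it is done.

Besides the shell and the picture viewer there is one more tool, called after "Emit:" by a JSON object that holds its "name" and its "arguments". carry_out: Moves the arm, as the interface text tells. Its arguments: {"type":"object","properties":{"targets":{"type":"array","items":{"type":"array"}},"newtons":{"type":"number"}},"required":["targets"]}

```bash
mkdir -p pics; ls; python3 - <<'E'
from workcell import manip
import cv2
for n in ["top","side"]:
    im=manip.read_camera(n); cv2.imwrite(f"pics/{n}0.png",im[:,:,::-1])
    p=manip.camera_params(n); print(n,p)
s=manip.sense(); print(s)
E
```

```text
pics
top {'K': array([[534.09035559,   0.        , 269.98376741],
       [  0.        , 534.09035559, 205.22186281],
       [  0.        ,   0.        ,   1.        ]]), 'k1': -0.21428467091600847, 'R': array([[ 0.02647315, -0.99959647, -0.01029948],
       [-0.99844866, -0.02593508, -0.04927112],
       [ 0.04898412,  0.01158786, -0.99873234]]), 't': array([0.00754831, 0.50181841, 1.86570958])}
side {'K': array([[485.00766906,   0.        , 282.17819474],
       [  0.        , 485.00766906, 206.00718406],
       [  0.        ,   0.        ,   1.        ]]), 'k1': -0.11813053117634881, 'R': array([[ 0.99360421, -0.11280498,  0.00507147],
       [-0.05915729, -0.55827155, -0.82754655],
       [ 0.09618263,  0.82195372, -0.5613742 ]]), 't': array([-0.50001559,  0.08668761,  1.58070553])}
{'time_s': 0.1, 'joints': array([-1.28254454e+00,  2.07308195e-01,  1.54277329e+00,  1.45197605e-06,
        1.39355159e+00, -1.50526909e-01]), 'joint_velocities': array([-0.00114318, -0.00225929, -0.0023326 ,  0.00027347, -0.00088248,
        0.00129863]), 'tau': array([ 1.75101463e-04, -3.71866429e+01, -2.82294381e+01,  7.00830063e-02,
        3.11251043e-02, -4.50306152e-05]), 'position': array([ 0.24405103, -0.51985138,  0.21243997]), 'ee_rot': array([[ 9.05271386e-01,  4.24833358e-01, -5.78673290e-04],
       [ 4.24833641e-01, -9.05269324e-01,  1.95664307e-03],
       [ 3.07392068e-04, -2.01713287e-03, -9.99997918e-01]]), 'force': array([ 0.04148628,  0.61547343, -0.18815022]), 'wrist_torque': array([-0.02181749,  0.03685321,  0.00509043]), 'opening': 0.09400813904722854}
```

View pics/top0.png

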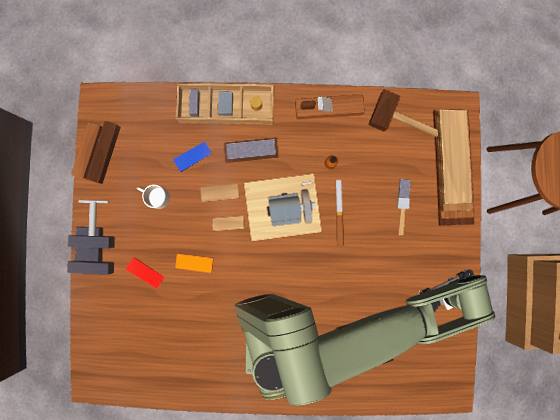

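View pics/side0.png

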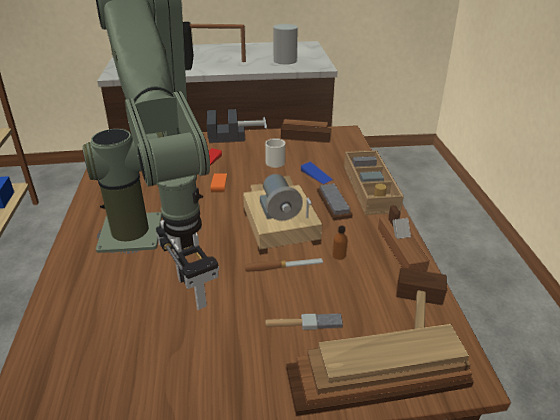

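The top view shows the stand at about (284,207). The pale blocks are at (219,192), which is longer and probably the wedge, and (228,223). Zooming in to measure.

```bash
cat > h.py <<'E'
import numpy as np, cv2
from workcell import manip
def ray(n,uv,P=None):
    P=P or manip.camera_params(n); K=P["K"]
    uv=np.atleast_2d(np.array(uv,float))
    d=np.array([P["k1"],0,0,0,0.])
    x=cv2.undistortPoints(uv.reshape(-1,1,2),K,d,None,None).reshape(-1,2)
    D=np.c_[x,np.ones(len(x))]@P["R"]; C=-P["R"].T@P["t"]
    return C,D
def onz(n,uv,z,P=None):
    C,D=ray(n,uv,P); s=(np.broadcast_to(z,len(D))-C[2])/D[:,2]; return C+D*s[:,None]
def proj(n,X,P=None):
    P=P or manip.camera_params(n)
    r,_=cv2.Rodrigues(P["R"]); X=np.atleast_2d(np.array(X,float))
    return cv2.projectPoints(X.reshape(-1,1,3),r,P["t"],P["K"],np.array([P["k1"],0,0,0,0.]))[0].reshape(-1,2)
E
python3 - <<'E'
import cv2
im=cv2.imread("pics/top0.png")
cv2.imwrite("pics/topz.png",cv2.resize(im[165:250,190:330],None,fx=5.7,fy=5.7,interpolation=cv2.INTER_CUBIC))
E
```

```text
(no output)
```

View pics/topz.png

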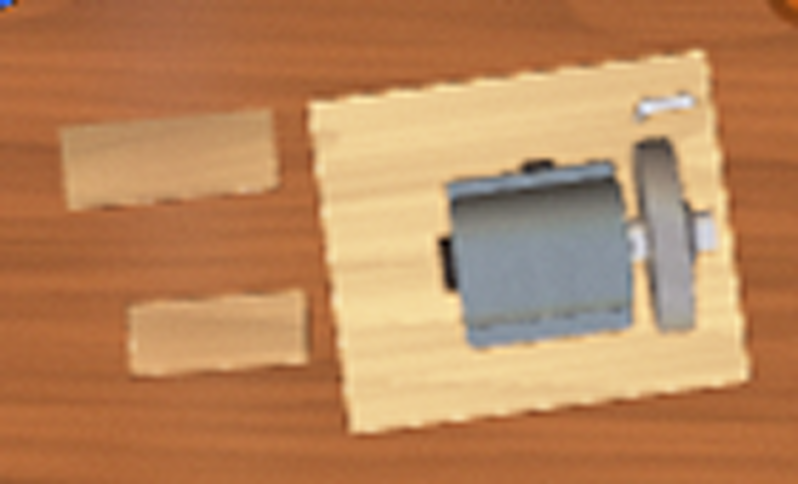

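```bash
cat > m.py <<'E'
from h import *
f=lambda L:[(190+(x+.5)/5.7-.5,165+(y+.5)/5.7-.5) for x,y in L]
W=onz("top",f([(60,127),(70,210),(277,187),(272,108)]),[.025,.025,.003,.003]); print("wedge",W.round(4),W.mean(0).round(4))
print(np.linalg.norm(W-np.roll(W,-1,0),axis=1))
d=(W[2]+W[3]-W[0]-W[1])/2; print("wedge dir deg",np.degrees(np.arctan2(d[1],d[0])))
S=onz("top",f([(310,103),(706,50),(748,380),(350,432)]),.08); print("stand",S.round(4),S.mean(0).round(4))
print(np.linalg.norm(S-np.roll(S,-1,0),axis=1))
y=(S[0]+S[3]-S[1]-S[2]);y/=np.linalg.norm(y); x=(S[0]+S[1]-S[2]-S[3]);x/=np.linalg.norm(x)
print("y axis deg",np.degrees(np.arctan2(y[1],y[0])),"x axis",np.degrees(np.arctan2(x[1],x[0])))
a=np.radians((np.degrees(np.arctan2(x[1],x[0]))+np.degrees(np.arctan2(y[1],y[0]))-90)/2)
R=np.array([[np.cos(a),-np.sin(a)],[np.sin(a),np.cos(a)]]); c=S.mean(0)[:2]
print("yaw",np.degrees(a),"foot",c+R@[.087,.12],"corner",c+R@[.08,.1])
B=onz("top",f([(128,305),(133,377),(306,362),(304,291)]),.024);print("offcut",B.round(4))
w=(R.T@(W[:,:2]-c).T).T; print("wedge in stand frame",w.round(4)); print("offcut",((R.T@(B[:,:2]-c).T).T).round(4))
E
python3 m.py
```

```text
wedge [[0.5591 0.268  0.025 ]
 [0.5079 0.26   0.025 ]
 [0.5267 0.1341 0.003 ]
 [0.5759 0.1387 0.003 ]] [0.5424 0.2002 0.014 ]
[0.05173312 0.12914266 0.04938581 0.13215885]
wedge dir deg -82.04979732438224
stand [[ 0.5727  0.1104  0.08  ]
 [ 0.6105 -0.1251  0.08  ]
 [ 0.4144 -0.1545  0.08  ]
 [ 0.3774  0.081   0.08  ]] [ 0.4937 -0.0221  0.08  ]
[0.23856252 0.19836534 0.2384225  0.19746182]
y axis deg 99.02924836465557 x axis 8.538863218446716
yaw 8.784055791551147 foot [0.56139234 0.1098225 ] corner [0.55752866 0.0889881 ]
offcut [[0.4505 0.2223 0.024 ]
 [0.4063 0.2179 0.024 ]
 [0.4185 0.1117 0.024 ]
 [0.462  0.1142 0.024 ]]
wedge in stand frame [[0.1088 0.2766]
 [0.0571 0.2766]
 [0.0565 0.1493]
 [0.1058 0.1464]]
offcut [[-0.0055  0.2481]
 [-0.0497  0.2505]
 [-0.0539  0.1437]
 [-0.0106  0.1395]]
```

Emit:
{"name": "carry_out", "arguments": {"targets": [[[0, 0, -8.2], [0, 0, -12], -0.68], [[0, 0, -8.2], [0, 0, -12], -0.68], [[0, 0, -8.2], [0, 0, -12], -0.68], [[0, 0, -8.2], [0, 0, -12], -0.68], [[0, 0, -8.2], [0, 0, -12], -0.68], [[0, 0, -8.2], [0, 0, -12], -0.68], [[0, 0, -8.2], [0, 0, -12], -0.68], [[0, 0, -8.2], [0, 0, -12], -0.68], [[0, 0, -8.2], [0, 0, -12], -0.68], [[0, 0, 0], [0, 0, 0], -0.68]], "newtons": 20}}

```text
time_s: 1.1
position: [0.2445, -0.5212, 0.323]
ee_rot: [[-0.155, 0.988, 0.001], [0.988, 0.155, -0.003], [-0.003, 0.0, -1.0]]
force: [1.1, 0.1, 0.3]
opening: 0.0179
```

```bash
cat > go.py <<'E'
from h import *
import sys
def info(st=(0.4937,-0.0221),yaw=8.78):
    s=manip.sense(); R=s["ee_rot"]; a=np.radians(yaw); Q=np.array([[np.cos(a),-np.sin(a)],[np.sin(a),np.cos(a)]])
    print("t",s["time_s"],"pos",s["position"].round(4),"yaw",np.degrees(np.arctan2(R[1,0],R[0,0])).round(2),"tilt",R[:,2].round(4),"F",s["force"].round(2),"open",round(s["opening"],4),"j",s["joints"].round(3))
    print("TCP in stand mm",(Q.T@(s["position"][:2]-st)*1000).round(1),"F stand xy",(Q.T@s["force"][:2]).round(2))
    return s
if __name__=="__main__":
    s=info()
    if len(sys.argv)>3:
        T=np.array([float(v) for v in sys.argv[1:4]]); print("tool delta mm",(s["ee_rot"].T@(T-s["position"])*1000).round(1))
E
python3 - <<'E'
import sys; sys.path.insert(0,'.')
from go import *
a=np.radians(8.78); Q=np.array([[np.cos(a),-np.sin(a)],[np.sin(a),np.cos(a)]])
s=info()
for T in [(84,312)]:
    t=np.array([.4937,-.0221])+Q@(np.array(T)/1000); print(t)
    D=s["ee_rot"].T@(np.r_[t,0.30]-s["position"])*1000; print(D)
    for k in range(0,21,2): p=s["position"]+(np.r_[t,.3]-s["position"])*k/20; print(p.round(2), np.hypot(*p[:2]).round(3))
E
```

```text
t 1.1 pos [ 0.2445 -0.5212  0.323 ] yaw 98.93 tilt [ 8.0e-04 -2.7e-03 -1.0e+00] F [1.05 0.09 0.27] open 0.0179 j [-1.282  0.145  1.39   0.     1.604 -1.438]
TCP in stand mm [-322.4 -455.3] F stand xy [ 1.05 -0.07]
[0.52909171 0.29906573]
[766.25212991 408.43328625  20.971328  ]
[ 0.24 -0.52  0.32] 0.576
[ 0.27 -0.44  0.32] 0.517
[ 0.3  -0.36  0.32] 0.467
[ 0.33 -0.28  0.32] 0.43
[ 0.36 -0.19  0.31] 0.407
[ 0.39 -0.11  0.31] 0.402
[ 0.42 -0.03  0.31] 0.416
[0.44 0.05 0.31] 0.447
[0.47 0.14 0.3 ] 0.491
[0.5  0.22 0.3 ] 0.546
[0.53 0.3  0.3 ] 0.608
```

Emit:
{"name": "carry_out", "arguments": {"targets": [[[0, 0, 0], [38, 20, 0], -0.68], [[0, 0, 0], [38, 20, 0], -0.68], [[0, 0, 0], [38, 20, 0], -0.68], [[0, 0, 0], [38, 20, 0], -0.68], [[0, 0, 0], [38, 20, 0], -0.68], [[0, 0, 0], [38, 20, 0], -0.68], [[0, 0, 0], [38, 20, 0], -0.68], [[0, 0, 0], [38, 20, 0], -0.68], [[0, 0, 0], [38, 20, 0], -0.68], [[0, 0, 0], [38, 20, 0], -0.68]]}}

```text
time_s: 2.1
position: [0.3826, -0.1122, 0.3205]
ee_rot: [[-0.151, 0.988, -0.001], [0.988, 0.151, 0.001], [0.001, -0.001, -1.0]]
force: [1.9, -0.3, 0.3]
opening: 0.0149
```

Emit:
{"name": "carry_out", "arguments": {"targets": [[[0, 0, 0], [38, 20, 0], -0.68], [[0, 0, 0], [38, 20, 0], -0.68], [[0, 0, 0], [38, 20, 0], -0.68], [[0, 0, 0], [38, 20, 0], -0.68], [[0, 0, 0], [38, 20, 0], -0.68], [[0, 0, 0], [38, 20, 0], -0.68], [[0, 0, 0], [38, 20, 0], -0.68], [[0, 0, 0], [38, 20, 0], -0.68], [[0, 0, 0], [38, 20, 0], -0.68], [[0, 0, 0], [0, 0, 0], -0.68]]}}

```text
time_s: 3.1
position: [0.5073, 0.2557, 0.319]
ee_rot: [[-0.157, 0.988, -0.003], [0.988, 0.157, 0.001], [0.001, -0.003, -1.0]]
force: [-0.4, -0.1, -1.0]
opening: 0.015
```

```bash
python3 go.py 0.5291 0.2991 0.3; python3 - <<'E'
from h import *
P=manip.camera_params("wrist"); im=manip.read_camera("wrist"); cv2.imwrite("pics/w1.png",im[:,:,::-1])
np.save("w1.npy",P,allow_pickle=True)
im=manip.read_camera("side"); cv2.imwrite("pics/s1.png",cv2.resize(im[110:270,180:380,::-1],None,fx=3.7,fy=3.7,interpolation=cv2.INTER_CUBIC))
E
```

```text
t 3.1 pos [0.5073 0.2557 0.319 ] yaw 99.05 tilt [-3.1e-03  7.0e-04 -1.0e+00] F [-0.44 -0.08 -0.99] open 0.015 j [0.314 0.133 1.411 0.002 1.6   0.156]
TCP in stand mm [ 55.9 272.5] F stand xy [-0.45 -0.02]
tool delta mm [39.4 28.4 18.9]
```

View pics/w1.png

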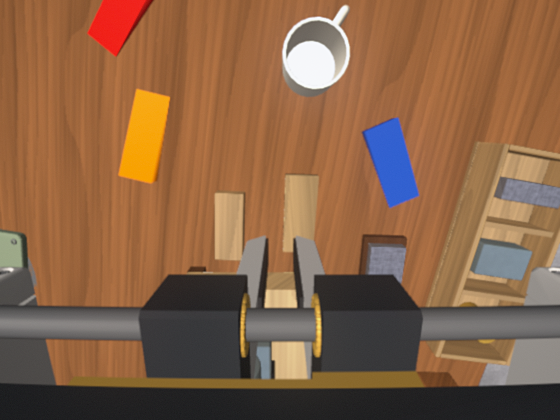

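View pics/s1.png

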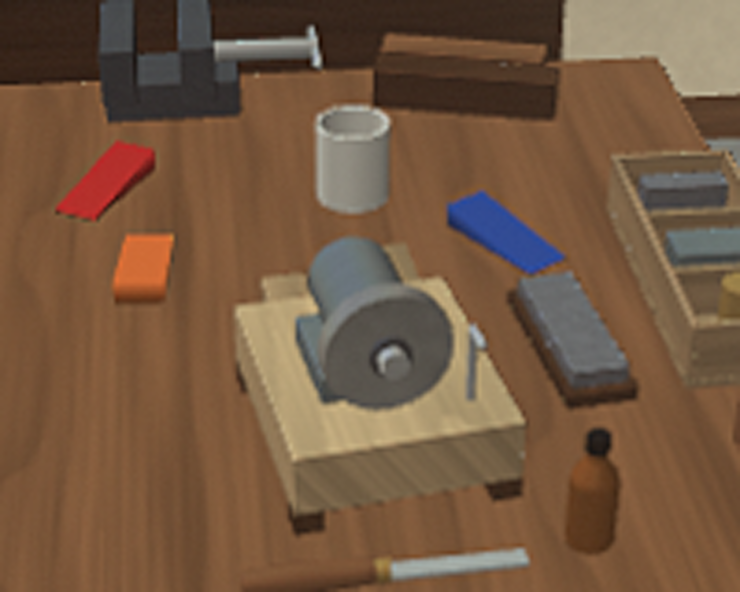

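```bash
python3 - <<'E'
import cv2
im=cv2.imread("pics/w1.png")
cv2.imwrite("pics/w1z.png",cv2.resize(im[160:280,200:340],None,fx=5,fy=5,interpolation=cv2.INTER_CUBIC))
E
```

```text
(no output)
```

View pics/w1z.png

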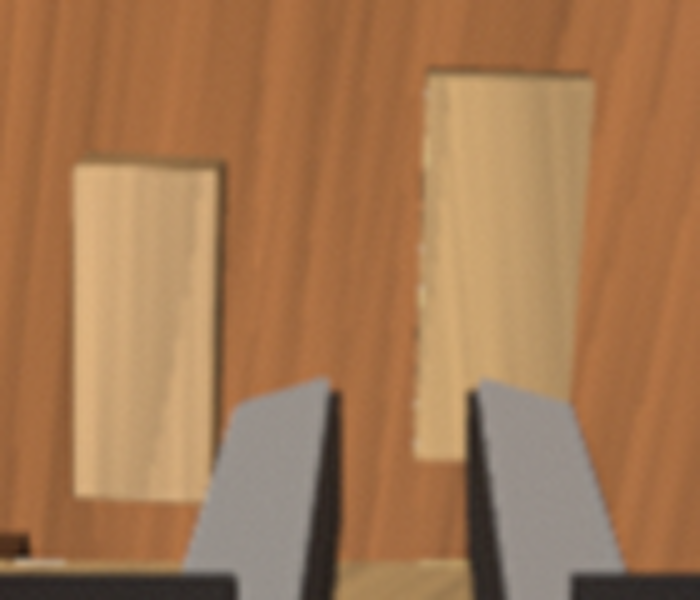

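```bash
python3 - <<'E'
from h import *
P=np.load("w1.npy",allow_pickle=True).item()
f=lambda L:[(200+(x+.5)/5-.5,160+(y+.5)/5-.5) for x,y in L]
W=onz("wrist",f([(427,73),(594,77),(413,459)]),[.025,.025,.003],P)
a=np.radians(8.78); Q=np.array([[np.cos(a),-np.sin(a)],[np.sin(a),np.cos(a)]])
print(W.round(4)); print(((W[:,:2]-[.4937,-.0221])@Q*1000).round(1))
d=W[2]-W[0]; print(np.degrees(np.arctan2(d[1],d[0])), np.linalg.norm(d), np.linalg.norm(W[1]-W[0]))
# check stand corner (short side +y edge) 
E
```

```text
[[0.5122 0.2645 0.025 ]
 [0.5618 0.2713 0.025 ]
 [0.5291 0.1337 0.003 ]]
[[ 62.1 280.5]
 [112.1 279.5]
 [ 58.8 148.6]]
-82.6395128251174 0.1337336738571018 0.04999881181317486
```

```bash
python3 - <<'E'
from go import *
s=info(); a=np.radians(8.78); Q=np.array([[np.cos(a),-np.sin(a)],[np.sin(a),np.cos(a)]])
t=np.array([.4937,-.0221])+Q@[.0855,.308]; print(t,(s["ee_rot"].T@(np.r_[t,.014]-s["position"])*1000).round(1))
E
```

```text
t 3.2 pos [0.5068 0.2521 0.3197] yaw 98.92 tilt [-0.0029 -0.0014 -1.    ] F [-0.18 -0.25 -0.31] open 0.0148 j [ 3.090e-01  1.290e-01  1.414e+00 -1.000e-03  1.601e+00  1.530e-01]
TCP in stand mm [ 54.8 269. ] F stand xy [-0.21 -0.22]
[0.5311847  0.29534157] [ 39.2  31.8 305.6]
```

Emit:
{"name": "carry_out", "arguments": {"targets": [[[0, 0, 0], [20, 16, 0], -0.68], [[0, 0, 0], [19, 16, 0], -0.68], [[0, 0, 0], [0, 0, 45], -0.68], [[0, 0, 0], [0, 0, 45], -0.68], [[0, 0, 0], [0, 0, 45], -0.68], [[0, 0, 0], [0, 0, 45], -0.68], [[0, 0, 0], [0, 0, 40], -0.68], [[0, 0, 0], [0, 0, 20], -0.68], [[0, 0, 0], [0, 0, 0], -0.68], [[0, 0, 0], [0, 0, 0], -0.68]]}}

```text
time_s: 4.2
position: [0.5333, 0.2942, 0.082]
ee_rot: [[-0.153, 0.988, 0.0], [0.988, 0.153, -0.0], [-0.0, 0.0, -1.0]]
force: [0.6, 0.8, -0.1]
opening: 0.0146
```

```bash
python3 go.py 0.5312 0.2953 0.014
```

```text
t 4.2 pos [0.5333 0.2942 0.082 ] yaw 98.81 tilt [ 1.e-04 -1.e-04 -1.e+00] F [ 0.63  0.79 -0.13] open 0.0146 j [ 0.362  0.41   1.568 -0.     1.164  0.208]
TCP in stand mm [ 87.4 306.5] F stand xy [0.74 0.68]
tool delta mm [ 1.5 -1.9 68. ]
```

Well placed. Lowering behind the tail.

Emit:
{"name": "carry_out", "arguments": {"targets": [[[0, 0, 0], [1, -1, 30], -0.68], [[0, 0, 0], [0, 0, 25], -0.68], [[0, 0, 0], [0, 0, 13], -0.68], [[0, 0, 0], [0, 0, 0], -0.68], [[0, 0, 0], [0, 0, 0], -0.68]]}}

```text
time_s: 4.7
position: [0.5332, 0.2964, 0.0152]
ee_rot: [[-0.155, 0.988, 0.003], [0.988, 0.155, 0.001], [0.001, 0.003, -1.0]]
force: [-0.1, -1.2, -0.4]
opening: 0.015
```

```bash
python3 go.py; python3 - <<'E'
from h import *
im=manip.read_camera("wrist"); cv2.imwrite("pics/w2.png",im[:,:,::-1])
im=manip.read_camera("top"); cv2.imwrite("pics/t2.png",cv2.resize(im[165:250,190:330,::-1],None,fx=5.7,fy=5.7,interpolation=cv2.INTER_CUBIC))
E
```

```text
t 4.7 pos [0.5332 0.2964 0.0152] yaw 98.92 tilt [ 0.0026  0.001  -1.    ] F [-0.13 -1.24 -0.43] open 0.015 j [ 0.366  0.501  1.597 -0.     1.041  0.21 ]
TCP in stand mm [ 87.7 308.8] F stand xy [-0.32 -1.2 ]
```

View pics/w2.png

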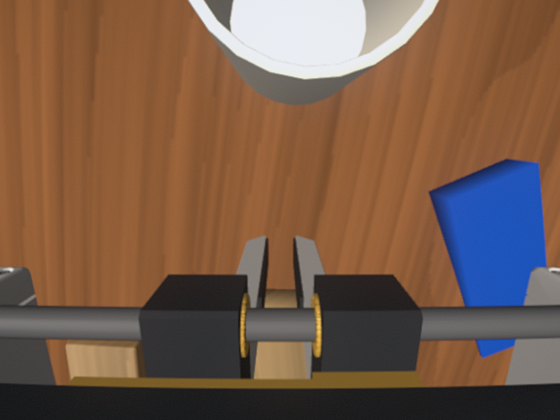

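View pics/t2.png

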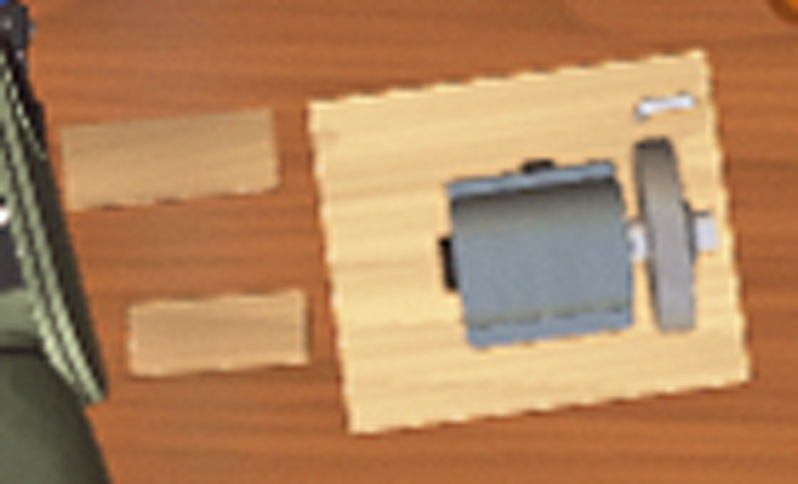

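Emit:
{"name": "carry_out", "arguments": {"targets": [[[0, 0, 0], [-8, 0, 0], -0.68], [[0, 0, 0], [-6, 0, 0], -0.68], [[0, 0, 0], [-5, 0, 0], -0.68], [[0, 0, 0], [-5, 0, 0], -0.68], [[0, 0, 0], [-5, 0, 0], -0.68], [[0, 0, 0], [-5, 0, 0], -0.68], [[0, 0, 0], [-5, 0, 0], -0.68], [[0, 0, 0], [-5, 0, 0], -0.68], [[0, 0, 0], [-5, 0, 0], -0.68], [[0, 0, 0], [-4, 0, 0], -0.68]]}}

```text
time_s: 5.8
position: [0.5401, 0.2433, 0.0134]
ee_rot: [[-0.155, 0.988, -0.0], [0.988, 0.155, -0.0], [-0.0, -0.0, -1.0]]
force: [-0.6, 0.9, 0.3]
opening: 0.0149
```

```bash
python3 go.py; python3 - <<'E'
from h import *
im=manip.read_camera("top"); cv2.imwrite("pics/t3.png",cv2.resize(im[165:250,190:330,::-1],None,fx=5.7,fy=5.7,interpolation=cv2.INTER_CUBIC))
E
```

```text
t 5.8 pos [0.5401 0.2433 0.0134] yaw 98.94 tilt [-0. -0. -1.] F [-0.6   0.88  0.26] open 0.0149 j [ 0.277  0.475  1.642 -0.     1.024  0.121]
TCP in stand mm [ 86.4 255.2] F stand xy [-0.46  0.97]
```

View pics/t3.png

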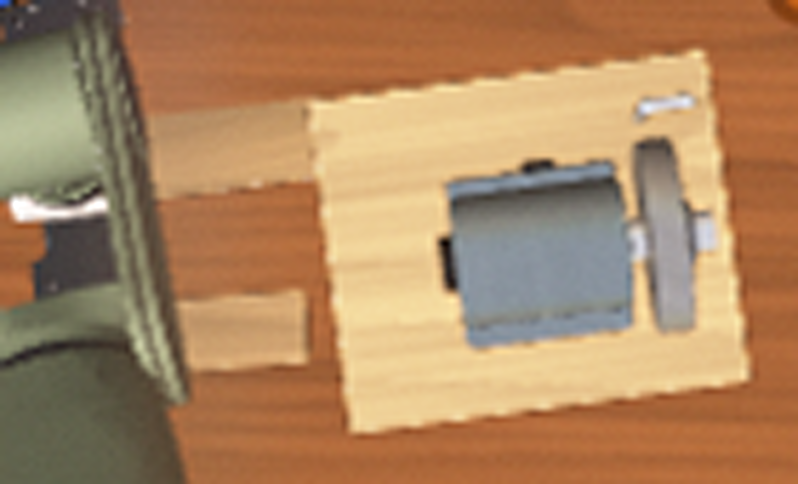

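Emit:
{"name": "carry_out", "arguments": {"targets": [[[0, 0, 0], [-2, 0, 0], -0.68], [[0, 0, 0], [-2, 0, 0], -0.68], [[0, 0, 0], [-2, 0, 0], -0.68], [[0, 0, 0], [-2, 0, 0], -0.68], [[0, 0, 0], [-2, 0, 0], -0.68]]}}

```text
time_s: 6.35
position: [0.5416, 0.2337, 0.0134]
ee_rot: [[-0.156, 0.988, -0.0], [0.988, 0.156, -0.0], [-0.0, -0.0, -1.0]]
force: [0.3, 0.3, 0.8]
opening: 0.015
```

Emit:
{"name": "carry_out", "arguments": {"targets": [[[0, 0, 0], [-1, 0, 0], -0.68], [[0, 0, 0], [-1, 0, 0], -0.68], [[0, 0, 0], [-1, 0, 0], -0.68]]}}

```text
time_s: 6.65
position: [0.542, 0.2308, 0.0134]
ee_rot: [[-0.155, 0.988, -0.0], [0.988, 0.155, -0.0], [-0.0, -0.0, -1.0]]
force: [0.7, 0.8, 0.4]
opening: 0.0152
```

Emit:
{"name": "carry_out", "arguments": {"targets": [[[0, 0, 0], [-1, 0, 0], -0.68], [[0, 0, 0], [-1, 0, 0], -0.68], [[0, 0, 0], [-1, 0, 0], -0.68]]}}

```text
time_s: 6.95
position: [0.5424, 0.2292, 0.0135]
ee_rot: [[-0.155, 0.988, -0.0], [0.988, 0.155, 0.003], [0.003, 0.0, -1.0]]
force: [-1.1, 6.6, -0.1]
opening: 0.0147
```

Emit:
{"name": "carry_out", "arguments": {"targets": [[[0, 0, 0], [0, 0, 0], -0.68]]}}

```text
time_s: 7.05
position: [0.5424, 0.2292, 0.0135]
ee_rot: [[-0.155, 0.988, -0.0], [0.988, 0.155, 0.002], [0.002, 0.0, -1.0]]
force: [-0.0, 4.5, 0.3]
opening: 0.015
```

```bash
python3 go.py; python3 - <<'E'
from h import *
for i in range(2): im=manip.read_camera("top")
print(manip.sense()["force"])
cv2.imwrite("pics/t4.png",cv2.resize(im[165:250,190:330,::-1],None,fx=5.7,fy=5.7,interpolation=cv2.INTER_CUBIC))
E
```

```text
t 7.05 pos [0.5424 0.2292 0.0135] yaw 98.92 tilt [-1.0e-04  2.4e-03 -1.0e+00] F [-0.01  4.53  0.34] open 0.015 j [0.252 0.468 1.652 0.003 1.02  0.095]
TCP in stand mm [ 86.5 241. ] F stand xy [0.68 4.48]
[-1.08253273  5.1552745  -1.26603851]
```

View pics/t4.png

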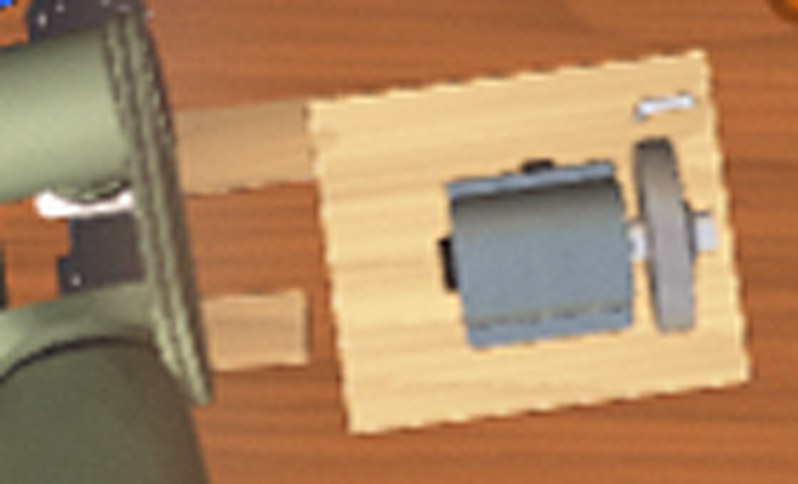

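Push settles at about 5 N, with the wedge under the foot and the stand unmoved. Backing off and rising.

Emit:
{"name": "carry_out", "arguments": {"targets": [[[0, 0, 0], [5, 0, 0], -0.68], [[0, 0, 0], [15, 0, 0], -0.68], [[0, 0, 0], [20, 0, 0], -0.68], [[0, 0, 0], [0, 0, -30], -1], [[0, 0, 0], [0, 0, -50], -1], [[0, 0, 0], [0, 0, -50], -1], [[0, 0, 0], [0, 0, -50], -1], [[0, 0, 0], [0, 0, 0], -1]]}}

```text
time_s: 7.95
position: [0.5418, 0.27, 0.2034]
ee_rot: [[-0.156, 0.988, 0.017], [0.988, 0.156, 0.005], [0.002, 0.018, -1.0]]
force: [0.5, -0.2, 1.6]
opening: 0.0005
```

```bash
python3 - <<'E'
from go import *
P=manip.camera_params("wrist"); s=info(); print("cam in tool",s["ee_rot"].T@(-P["R"].T@P["t"]-s["position"]))
a=np.radians(8.78); Q=np.array([[np.cos(a),-np.sin(a)],[np.sin(a),np.cos(a)]])
t=np.array([.4937,-.0221])+Q@[.080,.102]; print(t,(s["ee_rot"].T@(np.r_[t,.12]-s["position"])*1000).round(1))
im=manip.read_camera("top"); cv2.imwrite("pics/t5.png",cv2.resize(im[165:250,190:330,::-1],None,fx=5.7,fy=5.7,interpolation=cv2.INTER_CUBIC))
E
```

```text
t 7.95 pos [0.5418 0.27   0.2034] yaw 98.98 tilt [ 0.0172  0.0051 -0.9998] F [ 0.49 -0.18  1.63] open 0.0005 j [ 3.200e-01  2.660e-01  1.490e+00 -1.000e-03  1.368e+00  1.630e-01]
TCP in stand mm [ 92.1 281.3] F stand xy [ 0.46 -0.25]
cam in tool [ 0.07005367 -0.000357   -0.17175525]
[0.55719317 0.09091601] [-179.5  -14.2   82.7]
```

View pics/t5.png

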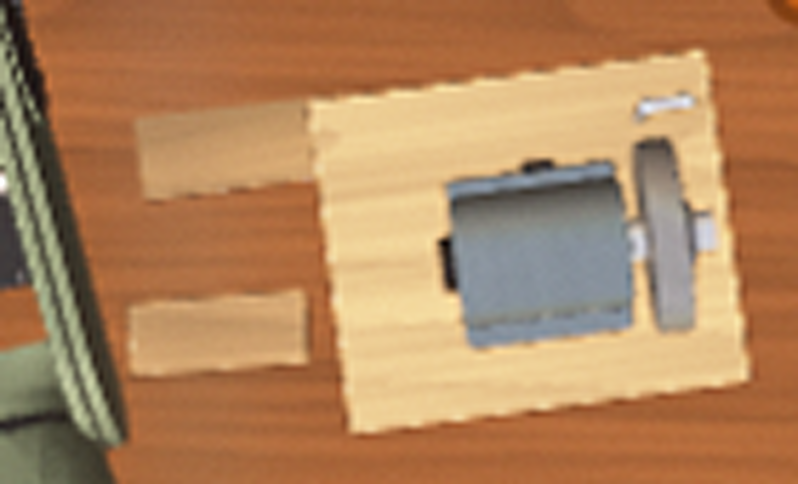

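Emit:
{"name": "carry_out", "arguments": {"targets": [[[0, 0, 0], [-30, 0, 0], -1], [[0, 0, 0], [-40, 0, 0], -1], [[0, 0, 0], [-40, 0, 0], -1], [[0, 0, 0], [-40, 0, 0], -1], [[0, 0, 0], [-28, 0, 0], -1], [[0, 0, 0], [0, 0, 0], -1], [[0, 0, 0], [0, 0, 0], -1]]}}

```text
time_s: 8.7
position: [0.563, 0.0917, 0.1917]
ee_rot: [[-0.154, 0.988, -0.003], [0.988, 0.154, 0.0], [0.001, -0.003, -1.0]]
force: [-0.1, -0.4, -0.6]
opening: 0.0004
```

```bash
python3 go.py 0.5572 0.0909 0.12
```

```text
t 8.7 pos [0.563  0.0917 0.1917] yaw 98.87 tilt [-3.4e-03  4.0e-04 -1.0e+00] F [-0.06 -0.38 -0.63] open 0.0004 j [ 0.009  0.218  1.575  0.     1.353 -0.145]
TCP in stand mm [ 85.8 101.9] F stand xy [-0.11 -0.36]
tool delta mm [ 0.1 -5.6 71.7]
```

Emit:
{"name": "carry_out", "arguments": {"targets": [[[0, 0, 0], [0, -6, 0], -1], [[0, 0, 0], [0, 0, 30], -1], [[0, 0, 0], [0, 0, 35], -1], [[0, 0, 0], [0, 0, 20], -1], [[0, 0, 0], [0, 0, 8], -1], [[0, 0, 0], [0, 0, 0], -1], [[0, 0, 0], [0, 0, 0], -1]]}}

```text
time_s: 9.4
position: [0.5588, 0.0914, 0.1015]
ee_rot: [[-0.156, 0.988, 0.002], [0.988, 0.156, 0.0], [-0.0, 0.002, -1.0]]
force: [-0.2, -0.3, -0.0]
opening: 0.0003
```

```bash
python3 go.py 0.5572 0.0909 0.088
```

```text
t 9.4 pos [0.5588 0.0914 0.1015] yaw 99.0 tilt [ 1.8e-03  1.0e-04 -1.0e+00] F [-0.21 -0.29 -0.01] open 0.0003 j [ 0.009  0.303  1.669  0.     1.168 -0.148]
TCP in stand mm [ 81.7 102.2] F stand xy [-0.25 -0.26]
tool delta mm [-0.2 -1.7 13.5]
```

Emit:
{"name": "carry_out", "arguments": {"targets": [[[0, 0, 0], [0, 0, 4], -1], [[0, 0, 0], [0, 0, 3], -1], [[0, 0, 0], [0, 0, 2], -1], [[0, 0, 0], [0, 0, 1], -1], [[0, 0, 0], [0, 0, 1], -1], [[0, 0, 0], [0, 0, 1], -1], [[0, 0, 0], [0, 0, 0], -1]]}}

```text
time_s: 10.1
position: [0.5581, 0.0906, 0.0884]
ee_rot: [[-0.155, 0.988, -0.0], [0.988, 0.155, 0.0], [0.0, -0.0, -1.0]]
force: [0.7, 0.8, 0.1]
opening: 0.0003
```

Emit:
{"name": "carry_out", "arguments": {"targets": [[[0, 0, 0], [0, 0, 1], -1], [[0, 0, 0], [0, 0, 0.5], -1]]}}

```text
time_s: 10.3
position: [0.5582, 0.0907, 0.0881]
ee_rot: [[-0.155, 0.988, -0.0], [0.988, 0.155, -0.0], [-0.0, -0.0, -1.0]]
force: [-2.8, -0.4, 8.8]
opening: 0.0004
```

Emit:
{"name": "carry_out", "arguments": {"targets": [[[0, 0, 0], [0, 0, 0.6], -1], [[0, 0, 0], [0, 0, 0], -1]]}}

```text
time_s: 10.5
position: [0.5583, 0.0907, 0.0882]
ee_rot: [[-0.156, 0.988, 0.0], [0.988, 0.156, -0.0], [-0.0, 0.0, -1.0]]
force: [-4.0, 0.6, 9.7]
opening: 0.001
```

Emit:
{"name": "carry_out", "arguments": {"targets": [[[0, 0, 0], [0, -0.5, 0.6], -1], [[0, 0, 0], [0, -0.5, 0.5], -1], [[0, 0, 0], [0, 0, 0], -1]]}}

```text
time_s: 10.8
position: [0.5583, 0.0907, 0.0881]
ee_rot: [[-0.156, 0.988, 0.002], [0.988, 0.156, 0.0], [-0.0, 0.002, -1.0]]
force: [-3.9, -0.0, 12.2]
opening: 0.0001
```

Emit:
{"name": "carry_out", "arguments": {"targets": [[[0, 0, 0], [0, -0.5, 0.8], -1], [[0, 0, 0], [0, 0, 0], -1], [[0, 0, 0], [0, 0, 0], -1]]}}

```text
time_s: 11.1
position: [0.5583, 0.0907, 0.088]
ee_rot: [[-0.156, 0.988, 0.004], [0.988, 0.156, 0.0], [-0.0, 0.004, -1.0]]
force: [-4.5, 0.6, 16.3]
opening: 0.0005
```

Emit:
{"name": "carry_out", "arguments": {"targets": [[[0, 0, 0], [0, 0, 0], -1], [[0, 0, 0], [0, 0, 0], -1], [[0, 0, 0], [0, 0, 0], -1], [[0, 0, 0], [0, 0, 0], -1], [[0, 0, 0], [0, 0, 0], -1]]}}

```text
time_s: 11.6
position: [0.5583, 0.0907, 0.088]
ee_rot: [[-0.156, 0.988, 0.004], [0.988, 0.156, 0.0], [-0.0, 0.004, -1.0]]
force: [-2.8, 0.6, 14.5]
opening: 0.0003
```

```bash
python3 go.py; python3 - <<'E'
from h import *
im=manip.read_camera("side"); cv2.imwrite("pics/s6.png",cv2.resize(im[110:270,180:380,::-1],None,fx=3.7,fy=3.7,interpolation=cv2.INTER_CUBIC))
print(manip.sense()["force"])
E
```

```text
t 11.6 pos [0.5583 0.0907 0.088 ] yaw 98.95 tilt [ 3.6e-03  3.0e-04 -1.0e+00] F [-2.84  0.63 14.49] open 0.0003 j [ 0.008  0.318  1.681  0.     1.139 -0.148]
TCP in stand mm [ 81.1 101.6] F stand xy [-2.71  1.05]
[-4.99518343  1.26111128 15.02064425]
```

View pics/s6.png

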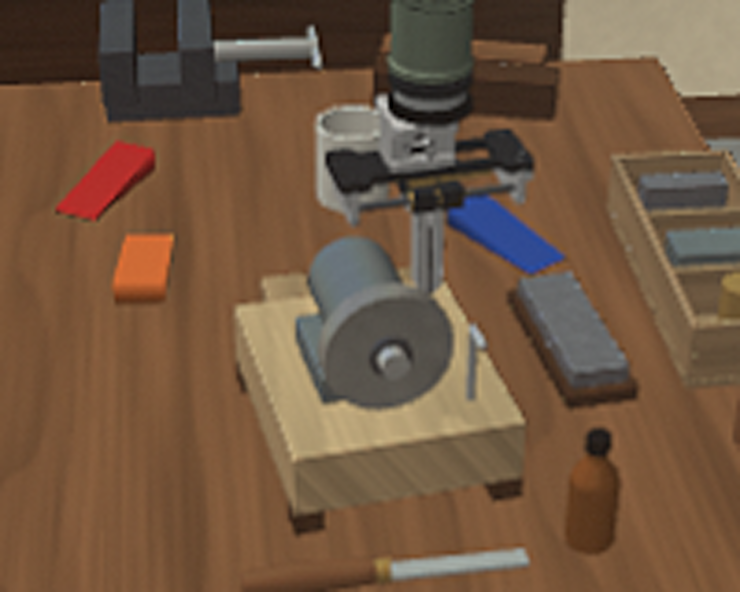

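The press held at about 15 N for over 0.5 s and the corner didn't sink: TCP z stayed at 0.088 m. Releasing straight up.

Emit:
{"name": "carry_out", "arguments": {"targets": [[[0, 0, 0], [0, 0, -3], -1], [[0, 0, 0], [0, 0, -5], -1], [[0, 0, 0], [0, 0, -25], -1], [[0, 0, 0], [0, 0, -40], -1], [[0, 0, 0], [0, 0, -40], -1], [[0, 0, 0], [0, 0, -40], -1], [[0, 0, 0], [40, 0, 0], -1], [[0, 0, 0], [45, 0, 0], -1], [[0, 0, 0], [45, 0, 0], -1], [[0, 0, 0], [45, 0, 0], -1]]}}

```text
time_s: 12.65
position: [0.5289, 0.2646, 0.2372]
ee_rot: [[-0.155, 0.988, -0.0], [0.988, 0.155, -0.0], [-0.0, -0.0, -1.0]]
force: [0.3, 0.8, 0.5]
opening: 0.0003
```

Emit:
{"name": "carry_out", "arguments": {"targets": [[[0, 0, 0], [20, 0, 0], -1], [[0, 0, 0], [0, 0, 0], -1], [[0, 0, 0], [0, 0, 0], -1]]}}

```text
time_s: 12.95
position: [0.526, 0.2829, 0.2369]
ee_rot: [[-0.156, 0.988, -0.001], [0.988, 0.156, -0.001], [-0.001, -0.001, -1.0]]
force: [0.3, -0.3, 0.6]
opening: 0.0006
```

```bash
python3 go.py; python3 - <<'E'
from h import *
im=manip.read_camera("top"); cv2.imwrite("pics/t7.png",cv2.resize(im[165:250,190:330,::-1],None,fx=5.7,fy=5.7,interpolation=cv2.INTER_CUBIC))
im=manip.read_camera("side"); cv2.imwrite("pics/s7.png",cv2.resize(im[110:270,180:380,::-1],None,fx=3.7,fy=3.7,interpolation=cv2.INTER_CUBIC))
E
```

```text
t 12.95 pos [0.526  0.2829 0.2369] yaw 99.0 tilt [-8.e-04 -1.e-03 -1.e+00] F [ 0.34 -0.32  0.62] open 0.0006 j [ 3.490e-01  2.370e-01  1.455e+00 -1.000e-03  1.450e+00  1.920e-01]
TCP in stand mm [ 78.5 296.5] F stand xy [ 0.28 -0.37]
```

View pics/t7.png

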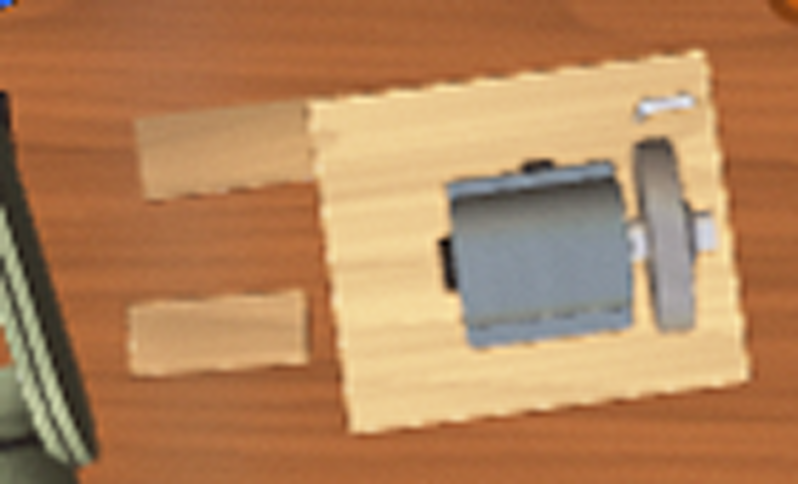

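View pics/s7.png

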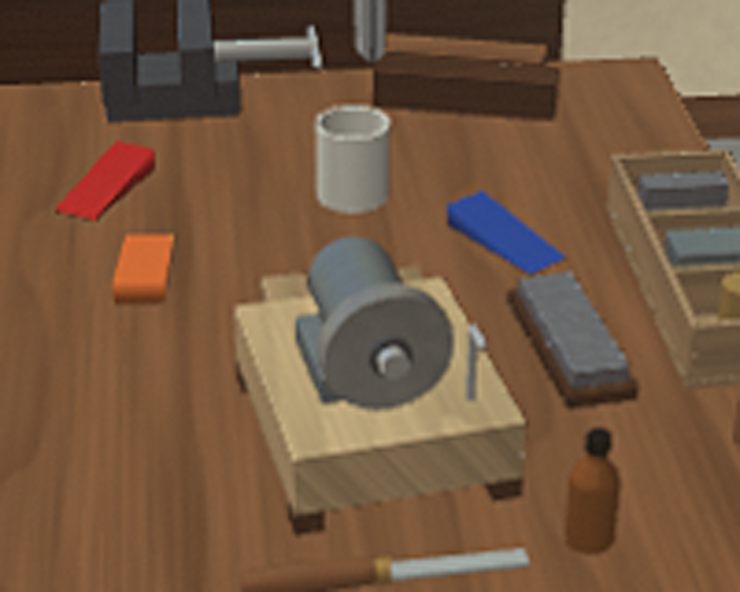

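The stand hasn't moved: its corners are still at (310,103) and (706,50) in the zoomed top view. The wedge is in place under the foot and the bystanders haven't moved. Handing in.

```bash
python3 -c "
from workcell import manip
print(manip.close_job())"
```

```text
the job is handed in; nothing more can be done
None
```

The wedge is under the short foot and the stand no longer rocks. I handed the job in at about 13 s.

- **Wedge:** I pushed it thin end first with nearly shut fingers on its tail. The push settled at about 5 N, after one 6.6 N reading, with the tip an estimated 17 mm under the foot.
- **Press test:** I pressed on the top corner above that foot and held about 15 N (14.5 to 16.3 N) for over half a second. The fingertips stayed at the same height to within 0.5 mm. There was also a sideways force of 3 to 5 N during the press, but the stand did not shift.
- **Last pictures:** After I released, the top and side views showed the stand, offcut and other things where they started. The wedge was still in place and the arm was clear of everything.

I had no direct view of the foot on the wedge. That it bears there is judged from the push force and from the corner not sinking under the press.

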